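# Tighten a vacuum port cover crosswise in two passes

## Robot

A 7-joint arm with a two-finger parallel gripper is mounted at the origin on a cart in front of the work surface, level with it; the furniture and walls round the work are solid. World frame = base frame: x ahead of the robot, y to its left, z up, the work surface at z = 0. Lengths are in m, angles in rad, forces in N, time in s.
With the tool pointing down it reaches from about 0.4 to 0.85 m from the base axis. Payload 10.4 kg.
Tool frame: the origin (TCP) lies midway between the tips of the shut fingers; the grasp point (between the pads) lies 19 mm behind it (manip.hold_point_z is the distance from the TCP to the grasp point, in m); z points along the fingers, y is the line along which they close (so a half turn about z gives the same grasp; the last joint's range is limited). The gripper opens to 85 mm and grips with 20 to 120 N. Pads are 22 mm wide; open, the fingers measure 114 mm over their backs; the gripper's body (76 mm by 85 mm) begins 54 mm behind the grasp point. The pads swing forward as they close: fully open they stand 13 mm farther back than shut.
Start: joints at [1.16, 0.332, -0.065, 1.46, 0.022, 1.35, -0.088], TCP at [0.236, -0.579, 0.231] pointing down, gripper open.
Joint ranges: [-2.6, 2.6], [-0.5, 2.12], [-1.47, 1.34], [0.16, 2.42], [-1.27, 4.41], [0.06, 2.06], [-2.6, 2.6]. Speed limits (rad/s): [2.22, 2.22, 2.79, 2.79, 3.14, 3.14, 3.14].

## Interface

Orientations are given as a unit quaternion [x, y, z, w].
In Python, from workcell import manip, eyes, job gives the robot as it stands.
- The arm moves only by the shell command python3 -m crank 'ROWS' [FORCE]. ROWS is JSON, a list that holds one entry, the list of rows, each a list of 7 numbers: the finger opening in cm, from 0 to 8.54, then the shift along the world's x, y, z in cm, then the turn, a rotation vector about the world's x, y, z in degrees. In form: [[[hand, x, y, z, ax, ay, az], ...]]. A call has 1 to 20 rows; each row shifts and turns the commanded pose from where the row before left it; what a row does not reach is not made up. A row lasts 1/8 s, in which the tool goes at most 62.5 mm and 10.7 degrees, less where a joint would pass 70% of its speed; a pose out of reach is approached as far as the arm can. A call with a gripper value outside its range is refused whole. The fingers move at their own pace and stop on an object; FORCE is the grip in N (left out, the last holds). Time passes only in rows, so rows that do not move let the fingers close. It gives the time, the measured TCP pose, the force, the opening and the grip force at its end, in the units of the state.
- manip.get_obs(): the state, without advancing time (a new reading comes with each control period).
- eyes.camera(name): name is "scene" or "top" or "wrist"; returns (picture, depth): 400x640x3 uint8, red, green, blue; 400x640 float32, m along the optical axis (not along the pixel's ray), 0 where there is no reading.
- eyes.camera_params(name): a dict with "fx", "fy", "cx", "cy" (pixels), "world_from_camera" (4x4, takes a point from camera to world coordinates); the wrist camera has in their place "hand_eye" (4x4, takes a point from camera to tool coordinates, whose origin is the TCP and whose axes are the flange's). Camera axes: x right, y down, z forward; pixel columns grow to the right and rows downward; lengths in m; the calibration is good to about 2 mm. The wrist camera is an equidistant fisheye: a pixel r from the principal point sees the ray r / f radians off the axis. A picture is of the moment at which its call begins: read the wrist's pose just before it. camera_params takes no time and is no camera call.
- job.hand_in(): hands the job in; it is judged then, once.
The state is a dict: "clock": time; "joint_pos": joint angles; "joint_velocities": joint speeds; "tau": joint torques, N m; "position": TCP position; "ee_rot": TCP orientation; "ft_force": force on the tool from outside, world axes, zero at the start; "torque": the same for the moment, N m; "grip_width": opening from 0.0 (shut) to 1.0 (fully open); "grasp_force": force on a finger pad.
Only numpy, scipy, OpenCV 4.12 (cv2) and the standard library are available. Lean on these libraries where they do the work, as an engineer would, in place of code of your own. Each camera call takes 0.05 s, during which the arm holds its last target. There are 200 camera calls.

## Task

Take the square socket key from the black tray and tighten the four screws of the round cover with it, crosswise (after the first screw of a pass always do the one opposite it, then the other two): on a first pass turn each screw clockwise only about half way to its tick, and only when all four are there go round once more, again crosswise, turning each to its stop with the pointer at the tick. Turn the screws only with the key, not with the gripper. Then stand the key upright on the floor of the tray again and let go, without ever tipping it over or disturbing the things around.

Things in the scene. Friction and masses are not known exactly. Their poses are not given: they have to be found in the camera images.
- flange: round aluminium vacuum port with a cover, fixed, 170 mm across; origin mid-underside, z up. Flat cover face 34 mm above the origin, 164 mm across, a 6 mm high plug in its middle. Four square-head screws 90 degrees apart on a circle of 52 mm radius, numbered counter-clockwise from above. A raised tick on the rim outside each screw shows where its pointer stands when tight
- screw_1 (a joint): turn of screw_1 (opposite screw_3) in rad: 0 loosest, grows clockwise seen from above, half way 0.7, 1.4 fully tight at its hard stop, pointer straight outward at the tick. Starts at 0 to 0.12, needs about 0.06 N m, stays where it is left, turns on the spot without rising or sinking
- screw_1_head (a point): middle of the flat top of screw_1's square head; x, y along the normals of its flat sides, x also along its thin pointer tab, z up. Head 20 x 20 mm, 16 mm high, on a round washer (31 mm across, 3 mm thick) that lies on the cover and turns with it; the pointer tab reaches 23 mm from the screw's axis
- screw_2 (a joint): turn of screw_2 (opposite screw_4) in rad: 0 loosest, grows clockwise seen from above, half way 0.7, 1.4 fully tight at its hard stop, pointer straight outward at the tick. Starts at 0 to 0.12, needs about 0.06 N m, stays where it is left, turns on the spot without rising or sinking
- screw_2_head (a point): middle of the flat top of screw_2's square head; x, y along the normals of its flat sides, x also along its thin pointer tab, z up. Head 20 x 20 mm, 16 mm high, on a round washer (31 mm across, 3 mm thick) that lies on the cover and turns with it; the pointer tab reaches 23 mm from the screw's axis
- screw_3 (a joint): turn of screw_3 (opposite screw_1) in rad: 0 loosest, grows clockwise seen from above, half way 0.7, 1.4 fully tight at its hard stop, pointer straight outward at the tick. Starts at 0 to 0.12, needs about 0.06 N m, stays where it is left, turns on the spot without rising or sinking
- screw_3_head (a point): middle of the flat top of screw_3's square head; x, y along the normals of its flat sides, x also along its thin pointer tab, z up. Head 20 x 20 mm, 16 mm high, on a round washer (31 mm across, 3 mm thick) that lies on the cover and turns with it; the pointer tab reaches 23 mm from the screw's axis
- screw_4 (a joint): turn of screw_4 (opposite screw_2) in rad: 0 loosest, grows clockwise seen from above, half way 0.7, 1.4 fully tight at its hard stop, pointer straight outward at the tick. Starts at 0 to 0.12, needs about 0.06 N m, stays where it is left, turns on the spot without rising or sinking
- screw_4_head (a point): middle of the flat top of screw_4's square head; x, y along the normals of its flat sides, x also along its thin pointer tab, z up. Head 20 x 20 mm, 16 mm high, on a round washer (31 mm across, 3 mm thick) that lies on the cover and turns with it; the pointer tab reaches 23 mm from the screw's axis
- key_grip (a point): middle of the square black grip (22 x 22 mm, 44 mm high) of the socket key, 66 mm above its foot and 22 mm below its top; x, y along the normals of the grip's flat sides, z up. The key is loose, 88 mm high, 0.15 kg, and starts upright in the tray. Sides of grip and socket are parallel
- key: the same key; origin in the middle of its foot, the socket's open end, z up. Socket 35 x 35 mm outside; square hole 23 x 23 mm, 20 mm deep, widened to 29 mm at the mouth. Over a screw head it has 1.5 mm play each side and turns about 0.16 rad from the middle before it drives the screw; pushed down, its foot rests on the washer, 16 mm below the head's top
- tray: black parts tray, 80 x 125 mm (x, y), walls 2 mm thick and 16 mm high, fixed; origin in the middle of its underside, inner floor 2 mm above it. The key starts near its +y end
- spare_tip: small steel bar, 58 x 10 x 8 mm, lying at the -y end of the tray; bystander
- loupe: black loupe, 37 mm across, 40 mm high, standing; bystander
- weight: small brass-coloured weight, 26 mm across, 38 mm high, standing; bystander
- tape: roll of amber tape lying flat, 72 mm across, 12 mm high; bystander
Not all that is in view belongs to the job. What is shaped like the key but blue is not meant.

How it is judged:
By the outcome, as a careful person would: the job done as asked, in the order asked, and still so for the second after the job is handed in, with the robot touching nothing.
It also fails if it takes over 72 s, if anything falls off the work surface, if the arm or the gripper's body presses on something with over 40 N, if the wrist force passes 120 N, or if a joint passes its speed limit or range.

## Working session

There is one attempt and no reset: what is moved stays moved. The work goes in short steps, Python scripts to look and compute and a shell command to move; the robot and the scene stay as the last step left them, time stands still between calls to the robot, and variables do not carry over. Pictures are saved under pics/ and viewed, at most 10 in all, crops included, and the job is handed in when it is done.

```bash
ls; mkdir -p pics; python3 - <<'E'
from workcell import manip, eyes, job
import cv2,numpy as np
o=manip.get_obs(); print(o, manip.hold_point_z)
for n in ("top","scene"):
    p,d=eyes.camera(n); cv2.imwrite(f"pics/{n}0.png",p[:,:,::-1]); np.savez(f"{n}0.npz",p=p,d=d)
    print(n,eyes.camera_params(n))
print(eyes.camera_params("wrist"))
E
```

```text
pics
{'clock': 0.0, 'joint_pos': array([ 1.1603728 ,  0.3328678 , -0.06472873,  1.4609844 ,  0.021653  ,
        1.34989093, -0.08850405]), 'joint_velocities': array([ 7.67806922e-04,  1.16421926e-03,  1.18627434e-04, -6.62409557e-04,
        8.29538017e-04, -4.78684715e-04, -1.09759139e-05]), 'tau': array([-4.12330537e-04, -6.25454092e+01,  4.89662960e-02, -3.91597795e+01,
        1.62151270e-02,  9.91892768e-03, -2.29290242e-05]), 'position': array([ 0.23620475, -0.57822441,  0.230498  ]), 'ee_rot': array([ 9.81252234e-01,  1.92726555e-01, -1.94131321e-04, -7.00182827e-04]), 'ft_force': array([-0.10092428,  0.68988068,  0.23907582]), 'torque': array([0.01561427, 0.068581  , 0.02736323]), 'grasp_force': 0.0, 'grip_width': 0.9999686947947534} 0.0187
top {'fx': 419.4419351144462, 'fy': 419.4419351144462, 'cx': 316.836563330742, 'cy': 193.9050018912825, 'world_from_camera': array([[-0.00761057, -0.99901038,  0.04382167,  0.44019466],
       [-0.99968604,  0.0086473 ,  0.0235171 ,  0.04690442],
       [-0.02387276, -0.04362893, -0.99876254,  1.075119  ],
       [ 0.        ,  0.        
[... 159 characters left out ...]
ay([[ 0.84764045, -0.25810602,  0.463559  ,  0.08293785],
       [-0.52986615, -0.45682509,  0.71452971, -0.57297064],
       [ 0.02734097, -0.85128851, -0.52398507,  0.54662004],
       [ 0.        ,  0.        ,  0.        ,  1.        ]])}
{'fx': 309.70691628693146, 'fy': 309.70691628693146, 'cx': 324.9243101030221, 'cy': 196.25357477786366, 'hand_eye': array([[-2.18817731e-03, -9.50043057e-01, -3.12111200e-01,
         7.95629698e-02],
       [ 9.99997567e-01, -2.16548917e-03, -4.19286581e-04,
         1.22067491e-03],
       [-2.77533118e-04, -3.12111359e-01,  9.50045485e-01,
        -1.42221922e-01],
       [ 0.00000000e+00,  0.00000000e+00,  0.00000000e+00,
         1.00000000e+00]])}
```

View pics/top0.png

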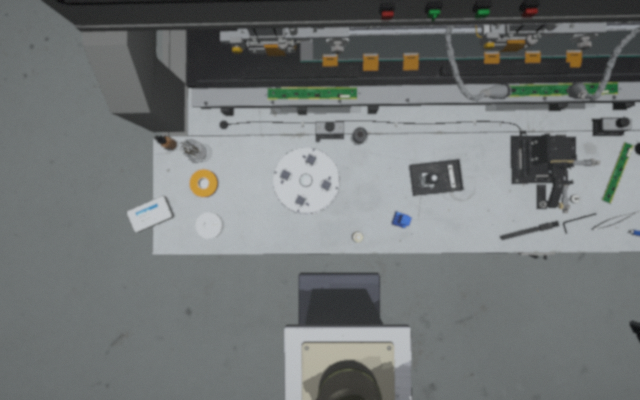

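View pics/scene0.png

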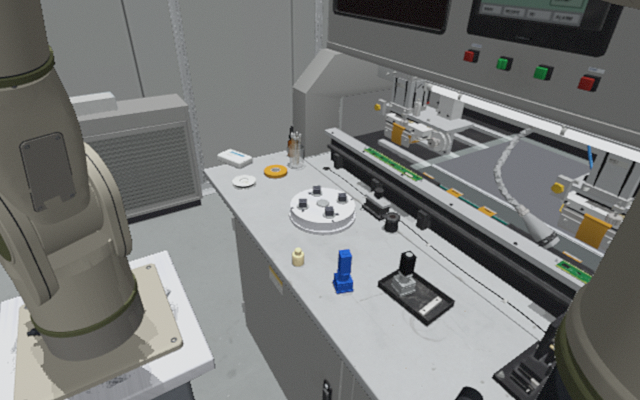

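The key candidates are the black-gripped key in the tray (top 432,178 and scene 407,265) and the blue one (top 402,219 and scene 344,272). The black one fits because it stands in the tray and isn't blue. I'll confirm that in a crop and measure.

```bash
cat > h.py <<'E'
import numpy as np,cv2
from scipy.spatial.transform import Rotation as R
from workcell import manip,eyes
def ray(n,uv,obs=None):
    P=eyes.camera_params(n); uv=np.atleast_2d(np.asarray(uv,float))
    q=(uv-[P['cx'],P['cy']])/[P['fx'],P['fy']]
    if n=='wrist':
        r=np.linalg.norm(q,axis=1,keepdims=True); s=np.where(r>1e-9,np.sin(r)/np.maximum(r,1e-9),1)
        d=np.hstack([q*s,np.cos(r)]); T=np.eye(4); T[:3,:3]=R.from_quat(obs['ee_rot']).as_matrix(); T[:3,3]=obs['position']; T=T@P['hand_eye']
    else: d=np.hstack([q,np.ones((len(q),1))]); T=P['world_from_camera']
    return T[:3,3],d@T[:3,:3].T
def onz(n,uv,z,obs=None):
    o,d=ray(n,uv,obs); return (o+d*((z-o[2])/d[:,2:]))[:,:2]
E
python3 - <<'E'
from h import *
f=np.load('top0.npz'); p=f['p']; g=cv2.cvtColor(p,cv2.COLOR_RGB2GRAY)
# cover: bright blob, dark heads
m=np.zeros_like(g); m[145:217,268:345]=1
dk=((g<110)&(m>0)).astype(np.uint8)
n,l,s,c=cv2.connectedComponentsWithStats(dk)
for i in range(1,n):
    if s[i,4]>15: print('head',s[i],c[i],onz('top',c[i],.053))
t=np.zeros_like(g); t[155:200,405:470]=1
n,l,s,c=cv2.connectedComponentsWithStats(((g<60)&(t>0)).astype(np.uint8))
for i in range(1,n):
    if s[i,4]>100:
        cs,_=cv2.findContours((l==i).astype(np.uint8),0,2); r=cv2.minAreaRect(max(cs,key=cv2.contourArea)); print('tray',r); b=cv2.boxPoints(r); print(onz('top',b,.016), onz('top',[r[0]],.016))
print('keytop?',onz('top',[432,178],.09))
a=cv2.resize(p[135:225,262:352],None,fx=4.4,fy=4.4,interpolation=2)
b=cv2.resize(p[145:235,385:475],None,fx=4.4,fy=4.4,interpolation=2)
cv2.imwrite('pics/c1.png',np.hstack([a,b])[:,:,::-1])
E
```

```text
head [307 156   7   8  32] [310.4375  159.46875] [[0.56960822 0.08600743]]
head [282 172   7   6  29] [284.79310345 174.72413793] [[0.53274257 0.14911506]]
head [298 198   5   6  21] [300.19047619 200.38095238] [[0.46957341 0.11172748]]
keytop? [[ 0.5183377  -0.19974084]]
```

View pics/c1.png

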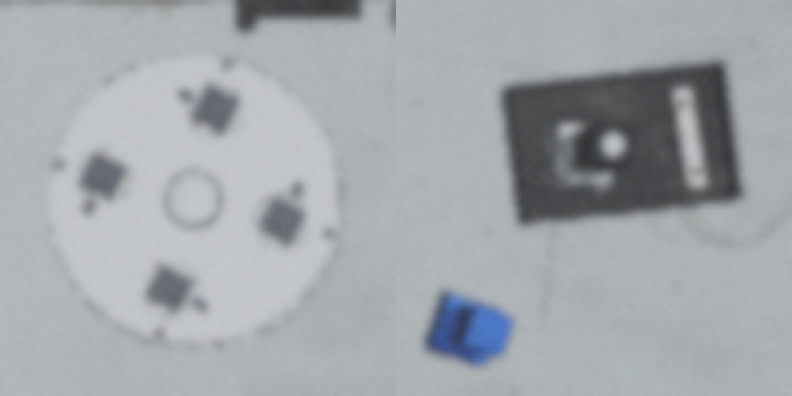

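The right half of the crop shows a silver socket with a black grip and a light dot on top at about top px (434,178), standing in the tray. That is the key, and the blue one is at (402,219). The left half shows the four heads and the ticks, with each pointer about 80° counter-clockwise of its tick. Next I go above the key.

```bash
python3 -m crank '[[[8.5,2,2.67,-0.1,0,0,5.3],[8.5,2,2.67,-0.1,0,0,5.3],[8.5,2,2.67,-0.1,0,0,5.3],[8.5,2,2.67,-0.1,0,0,5.3],[8.5,2,2.67,-0.1,0,0,5.3],[8.5,2,2.67,-0.1,0,0,5.3],[8.5,2,2.67,-0.1,0,0,5.3],[8.5,2,2.67,-0.1,0,0,5.3],[8.5,2,2.67,-0.1,0,0,5.3],[8.5,2,2.67,-0.1,0,0,5.3],[8.5,2,2.67,-0.1,0,0,5.3],[8.5,2,2.67,-0.1,0,0,5.3],[8.5,2,2.67,-0.1,0,0,5.3],[8.5,2,2.67,-0.1,0,0,5.3],[8.5,0,0,0,0,0,0]]]'
python3 - <<'E'
from h import *
o=manip.get_obs(); p,d=eyes.camera('wrist'); np.savez('w1.npz',p=p,d=d,pos=o['position'],q=o['ee_rot']); cv2.imwrite('pics/w1.png',p[:,:,::-1])
print(o['position'],R.from_quat(o['ee_rot']).as_matrix()[:,0],o['joint_pos'])
E
```

```text
clock: 1.98
position: [0.5184, -0.201, 0.2172]
ee_rot: [0.663, 0.748, 0.001, -0.0]
ft_force: [0.2, 0.4, -0.2]
grip_width: 0.998
grasp_force: 0.0
[ 0.51838316 -0.20099573  0.21715937] [-0.12009564  0.99276137  0.00138087] [ 0.72665251  0.22838415 -0.50481884  1.64516982  0.11236553  1.29714764
  0.32281684]
```

View pics/w1.png

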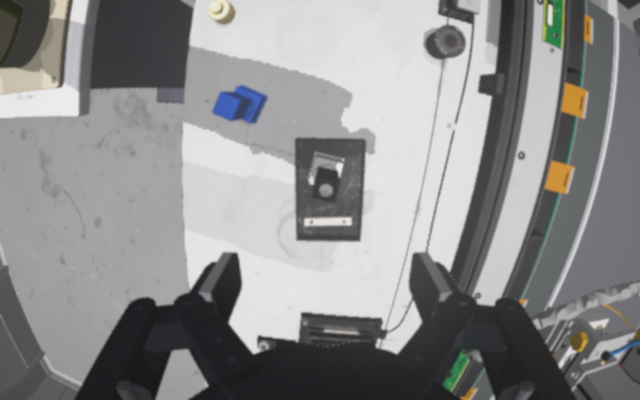

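The wrist view shows the key at (326,190), turned a little relative to the tray, with the spare tip at (328,222) and the blue key at (240,103). I'll measure the grip top and socket shoulder.

```bash
cat >> h.py <<'E'
def cloud(d,obs,box):
    """world points of wrist depth inside pixel box (u0,v0,u1,v1)"""
    u,v=np.meshgrid(np.arange(box[0],box[2]),np.arange(box[1],box[3])); uv=np.stack([u.ravel(),v.ravel()],1)
    P=eyes.camera_params('wrist'); o,w=ray('wrist',uv,obs)
    T=R.from_quat(obs['ee_rot']).as_matrix()@P['hand_eye'][:3,:3]; fz=w@T[:,2]
    z=d[uv[:,1],uv[:,0]]; k=z>0
    return (o+w*(z/fz)[:,None])[k],uv[k]
def rect(xy):
    r=cv2.minAreaRect(np.float32(xy*1000)); return np.array(r[0])/1000,r[1],(r[2]+45)%90-45
E
python3 - <<'E'
from h import *
f=np.load('w1.npz'); o=dict(position=f['pos'],ee_rot=f['q']); p=f['p']
c,uv=cloud(f['d'],o,(290,130,370,245))
print(np.histogram(c[:,2],bins=np.arange(-.01,.11,.005)))
for a,b in((.08,.1),(.035,.055)):
    k=(c[:,2]>a)&(c[:,2]<b); print(a,k.sum(),rect(c[k,:2]),np.median(c[k],0),uv[k].min(0),uv[k].max(0))
print(onz('wrist',[[326,190]],.09,o))
cv2.imwrite('pics/w1c.png',cv2.resize(p[130:245,285:375],None,fx=5,fy=5,interpolation=2)[:,:,::-1])
E
```

```text
(array([   0, 1537, 4869,  620,  488,  475,   20,  302,    0,    0,    7,
         79,   29,   29,   24,   27,   33,   28,   28,  363,  199,    0,
          0]), array([-0.01 , -0.005,  0.   ,  0.005,  0.01 ,  0.015,  0.02 ,  0.025,
        0.03 ,  0.035,  0.04 ,  0.045,  0.05 ,  0.055,  0.06 ,  0.065,
        0.07 ,  0.075,  0.08 ,  0.085,  0.09 ,  0.095,  0.1  ,  0.105]))
0.08 590 (array([ 0.51908551, -0.20419496]), (22.67502784729004, 22.591663360595703), -4.5620574951171875) [ 0.51917946 -0.20265411  0.08960636] [312 174] [339 202]
0.035 115 (array([ 0.51486841, -0.1977023 ]), (29.05396842956543, 14.256051063537598), 35.08405685424805) [ 0.51720383 -0.19409223  0.04705198] [313 165] [338 185]
[[ 0.51950892 -0.20450529]]
```

View pics/w1c.png

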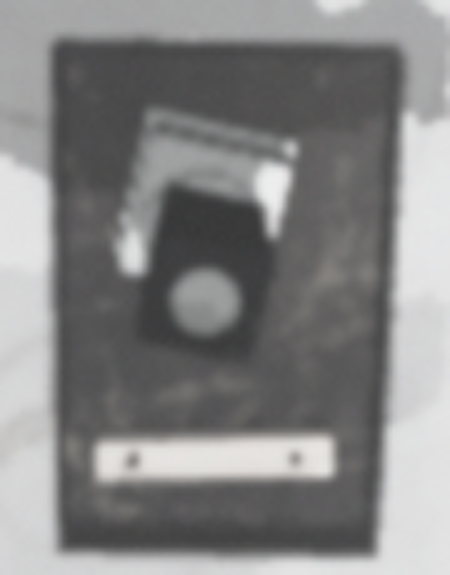

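Grip top measures 22.7 x 22.6 mm at z 0.0896, centred at (0.5192, -0.2043) and turned -4.6°, which fits the key. I'll descend with yaw -11.5° and grasp.

```bash
python3 -m crank '[[[5,0.04,-0.16,-2,0,0,-5.8],[5,0.04,-0.17,-2.6,0,0,-5.7],[5,0,0,-4,0,0,0],[5,0,0,-4,0,0,0],[5,0,0,-3,0,0,0],[5,0,0,-1,0,0,0],[5,0,0,0,0,0,0],[1,0,0,0,0,0,0],[1,0,0,0,0,0,0],[1,0,0,0,0,0,0],[1,0,0,0,0,0,0],[1,0,0,0,0,0,0]]]' 60
python3 - <<'E'
from h import *
o=manip.get_obs(); x=R.from_quat(o['ee_rot']).as_matrix()[:,0]; print(o['position'],np.degrees(np.arctan2(x[1],x[0])),o['ft_force'],o['joint_pos'][6])
p=np.load('top0.npz')['p']
# heads, plug, ticks from top picture
hc=np.array([[215,108],[102,175],[170,288],[283,220]])/4.4+[262,135]-.4
tc=np.array([[228,63],[58,163],[158,335],[330,234]])/4.4+[262,135]-.4
H=onz('top',hc,.053); T=onz('top',tc,.034); c=H.mean(0); print(H,c,np.linalg.norm(H-c,axis=1)); v=T-c; print(T,T.mean(0),np.linalg.norm(v,axis=1),np.degrees(np.arctan2(v[:,1],v[:,0])),np.degrees(np.arctan2(*(H-c).T[::-1])))
E
```

```text
clock: 3.52
position: [0.518, -0.2086, 0.0527]
ee_rot: [0.738, 0.675, 0.0, 0.001]
ft_force: [-1.4, 0.3, 7.1]
grip_width: 0.256
grasp_force: 58.3
[ 0.51800251 -0.20855859  0.05272394] 84.91100644749137 [-1.43885996  0.3391863   7.08143661] 0.057574690745435565
[[0.57040309 0.08593784]
 [0.53360611 0.14913907]
 [0.47036932 0.11161066]
 [0.50758348 0.04862488]] [0.5204905  0.09882811] [0.05155022 0.05199242 0.05172549 0.05183585]
[[0.59840335 0.07910197]
 [0.54241745 0.17603211]
 [0.44444917 0.1197512 ]
 [0.50067386 0.0221981 ]] [0.52148596 0.09927085] [0.08037121 0.08025739 0.07886735 0.07915086] [ -14.20771064   74.14475552  164.61553546 -104.49913864] [ -14.48063283   75.38870621  165.69267689 -104.41822619]
```

```bash
python3 -m crank '[[[1,0,0,2,0,0,0],[1,0,0,4,0,0,0],[1,0,1,3,0,0,0],[1,0.05,4.4,0,0,0,0],[1,0.05,4.4,0,0,0,0],[1,0.05,4.4,0,0,0,0],[1,0.05,4.4,0,0,0,0],[1,0.05,4.4,0,0,0,0],[1,0,0,0,0,0,0],[1,0,0,0,0,0,0]]]' 80
python3 - <<'E'
from h import *
o=manip.get_obs(); p,d=eyes.camera('wrist'); np.savez('w2.npz',p=p,d=d,position=o['position'],ee_rot=o['ee_rot']); cv2.imwrite('pics/w2.png',p[:,:,::-1])
x=R.from_quat(o['ee_rot']).as_matrix()[:,0]; print(o['position'],np.degrees(np.arctan2(x[1],x[0])),o['ft_force'],o['joint_pos'])
E
```

```text
clock: 4.78
position: [0.5197, 0.0214, 0.1421]
ee_rot: [0.738, 0.675, -0.0, 0.0]
ft_force: [0.1, -0.5, -1.9]
grip_width: 0.244
grasp_force: 78.3
[0.51971427 0.02141867 0.14206216] 84.92091122548534 [ 0.07137645 -0.48497225 -1.91194723] [ 0.42838294  0.23025753 -0.62229377  1.82210284  0.14806519  1.13507411
 -0.33275937]
```

View pics/w2.png

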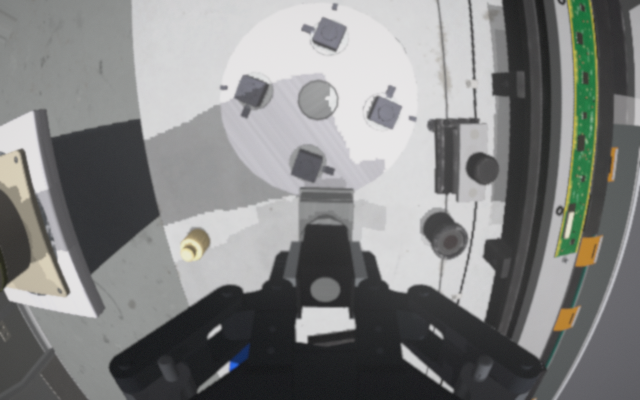

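The wrist view shows all four heads at (330,34), (252,92), (308,165) and (385,113), the plug at (318,98), and the key in hand with its dot at (325,290). I'll measure them.

```bash
cat >> h.py <<'E'
def heads(f,cents,key=True):
    o=dict(position=f['position'],ee_rot=f['ee_rot']); C=[]
    for u,v in cents:
        c,uv=cloud(f['d'],o,(max(u-32,0),max(v-32,0),u+32,v+32)); 
        k=(c[:,2]>.0475)&(c[:,2]<.06); g=c[k,:2]; m=np.median(g,0); g=g[np.linalg.norm(g-m,axis=1)<.0155]
        r=rect(g); out=((c[:,2]>.0375)&(c[:,2]<.0475)); C.append(r[0]); print('head',np.round(r[0],4),np.round(r[1],1),'ang',round(r[2],1),'z',np.median(c[k,2]).round(4),len(g))
    return np.array(C)
E
python3 - <<'E'
from h import *
f=np.load('w2.npz'); o=dict(position=f['position'],ee_rot=f['ee_rot'])
H=heads(f,[(330,34),(252,92),(308,165),(385,113)])
print(H.mean(0),np.linalg.norm(H-H.mean(0),axis=1))
c=H.mean(0); v=H-c; print(np.degrees(np.arctan2(v[:,1],v[:,0])))
print('pointer ends', [np.degrees(np.arctan2(*(onz('wrist',[q],.04,o)[0]-h)[::-1])).round(1) for q,h in zip([(304,29),(245,114),(331,171),(391,89)],H)])
print('dot',onz('wrist',[[325,290]],.1794,o))
c,uv=cloud(f['d'],o,(290,180,362,310))
for a,b in((.165,.19),(.125,.145)):
    k=(c[:,2]>a)&(c[:,2]<b)&(np.abs(c[:,0]-.52)<.022); print(k.sum(),rect(c[k,:2]),np.median(c[k,2]))
k=(c[:,2]>.075)&(c[:,2]<.16); print(np.histogram(c[k,2],20))
E
```

```text
head [0.5344 0.149 ] [20.8 20.5] ang -29.0 z 0.0528 712
head [0.471  0.1124] [20.1 20.7] ang -30.8 z 0.0528 687
head [0.5077 0.049 ] [20.8 20.5] ang -25.2 z 0.0528 684
head [0.5712 0.0857] [20.8 20.5] ang -25.9 z 0.0528 704
[0.5210667  0.09900673] [0.0517627  0.051855   0.05178183 0.05184128]
[  75.05406031  165.07800709 -104.93074805  -14.9008434 ]
pointer ends [np.float64(158.2), np.float64(-115.6), np.float64(-23.5), np.float64(65.5)]
dot [[0.51993464 0.0253079 ]]
3828 (array([0.52003088, 0.02373886]), (28.007537841796875, 31.3482608795166), -5.7465362548828125) 0.1786965991792105
542 (array([0.5206817 , 0.03333165]), (12.7645845413208, 34.40085220336914), -4.161041259765625) 0.13711104934527207
(array([  43,  189,  120,  121,   78,   86,  108, 1156,   39,    0,    0,
          2,  133,  185,  134,  122,  229,  207,  233,  245]), array([0.090251  , 0.09373691, 0.09722283, 0.10070875, 0.10419467,
       0.10768059, 0.11116651, 0.11465243, 0.11813835, 0.12162427,
       0.12511019, 0.1285961 , 0.13208202, 0.13556794, 0.13905386,
       0.14253978, 0.1460257 , 0.14951162, 0.15299754, 0.15648346,
       0.15996937]))
```

Heads fit the given sizes: radius 51.8 mm, top z 0.0528, and turn estimates A 0.07, B 0.10, C 0.01, D 0.02 rad. The key axis sits 3.9 mm along tool +x from the TCP. Now I go above C, the (-105°) screw, with yaw 152°.

```bash
cat > st.py <<'E'
from h import *
import sys
H=dict(A=(.5344,.149),B=(.471,.1124),C=(.5077,.049),D=(.5712,.0857))
o=manip.get_obs(); x=R.from_quat(o['ee_rot']).as_matrix()[:,0]; y=np.arctan2(x[1],x[0]); k=o['position'][:2]+.0039*np.array([np.cos(y),np.sin(y)])
def st(n,yaw=None):
    w=np.radians(yaw) if yaw else y
    t=np.array(H[n])-.0039*np.array([np.cos(w),np.sin(w)])
    print(n,'yaw',np.degrees(y).round(1),'tcp z',o['position'][2].round(4),'key-head mm',((k-H[n])*1000).round(1),'tcp shift cm to be over head at',yaw,((t-o['position'][:2])*100).round(2),'tz',o['torque'].round(2),'F',o['ft_force'].round(1),'t',round(float(o['clock']),2))
for a in sys.argv[1:]: n,_,w=a.partition(':'); st(n,float(w) if w else None)
E
python3 -m crank '[[[1,-0.12,0.37,0,0,0,9.6],[1,-0.12,0.37,0,0,0,9.6],[1,-0.12,0.37,0,0,0,9.6],[1,-0.12,0.37,0,0,0,9.6],[1,-0.12,0.37,0,0,0,9.6],[1,-0.13,0.37,0,0,0,9.6],[1,-0.13,0.37,0,0,0,9.6],[1,0,0,0,0,0,0],[1,0,0,0,0,0,0]]]'; python3 st.py C C:152
```

```text
clock: 5.95
position: [0.5112, 0.0469, 0.1414]
ee_rot: [0.243, 0.97, -0.0, 0.0]
ft_force: [-0.7, -0.3, -1.6]
grip_width: 0.242
grasp_force: 78.2
C yaw 151.8 tcp z 0.1414 key-head mm [ 0.  -0.3] tcp shift cm to be over head at None [-0.    0.03] tz [ 0.01 -0.01 -0.01] F [-0.7 -0.3 -1.6] t 5.95
C yaw 151.8 tcp z 0.1414 key-head mm [ 0.  -0.3] tcp shift cm to be over head at 152.0 [-0.    0.03] tz [ 0.01 -0.01 -0.01] F [-0.7 -0.3 -1.6] t 5.95
```

```bash
python3 -m crank '[[[1,0,0.03,-2.5,0,0,0],[1,0,0,-1.2,0,0,0],[1,0,0,-0.8,0,0,0],[1,0,0,-0.7,0,0,0],[1,0,0,0,0,0,0]]]'; python3 st.py C
```

```text
clock: 6.58
position: [0.5116, 0.0478, 0.0893]
ee_rot: [0.241, 0.97, 0.0, 0.0]
ft_force: [3.7, -1.0, -4.4]
grip_width: 0.248
grasp_force: 78.0
C yaw 152.1 tcp z 0.0893 key-head mm [0.4 0.7] tcp shift cm to be over head at None [-0.04 -0.07] tz [-0.39 -1.02 -0.01] F [ 3.7 -1.  -4.4] t 6.58
```

```bash
python3 -m crank '[[[1,-0.05,-0.04,0,0,0,-9.2],[1,-0.05,-0.04,0,0,0,-9.2],[1,-0.05,-0.04,0,0,0,-9.2],[1,-0.05,-0.04,0,0,0,-9.2],[1,-0.04,-0.03,0,0,0,-9.2],[1,0,0,0,0,0,0],[1,0,0,0,0,0,0]]]'; python3 st.py C; python3 -m crank '[[[1,0.03,0.01,0,0,0,9],[1,0,0,0.5,0,0,0]]]'; python3 st.py C
```

```text
clock: 7.45
position: [0.5089, 0.0456, 0.0897]
ee_rot: [0.6, 0.8, -0.0, 0.0]
ft_force: [2.3, -5.8, 0.7]
grip_width: 0.247
grasp_force: 78.8
C yaw 106.3 tcp z 0.0897 key-head mm [0.1 0.4] tcp shift cm to be over head at None [-0.01 -0.04] tz [-1.32 -0.56  0.01] F [ 2.3 -5.8  0.7] t 7.45
clock: 7.7
position: [0.5084, 0.0459, 0.094]
ee_rot: [0.536, 0.844, -0.0, -0.001]
ft_force: [1.3, -3.8, -3.8]
grip_width: 0.249
grasp_force: 78.3
C yaw 115.2 tcp z 0.094 key-head mm [-1.   0.5] tcp shift cm to be over head at None [ 0.1  -0.05] tz [-0.99 -0.32 -0.01] F [ 1.3 -3.8 -3.8] t 7.7
```

```bash
python3 -m crank '[[[1,0,0,2.3,0,0,0],[1,0.7,2.5,1,0,0,9.2],[1,0.75,2.5,0,0,0,9.2],[1,0.75,2.6,0,0,0,9.2],[1,0.74,2.53,0,0,0,9.2],[1,0,0,0,0,0,0],[1,0,0,0,0,0,0]]]'; python3 st.py A:152
python3 - <<'E'
from h import *
o=manip.get_obs(); p,d=eyes.camera('wrist'); np.savez('w3.npz',p=p,d=d,position=o['position'],ee_rot=o['ee_rot']); cv2.imwrite('pics/w3.png',p[:,:,::-1])
E
```

```text
clock: 8.57
position: [0.538, 0.1475, 0.1273]
ee_rot: [0.244, 0.97, 0.0, -0.0]
ft_force: [0.0, 0.9, -1.5]
grip_width: 0.243
grasp_force: 78.8
A yaw 151.8 tcp z 0.1273 key-head mm [0.1 0.3] tcp shift cm to be over head at 152.0 [-0.01 -0.03] tz [-0.02  0.01 -0.02] F [ 0.   0.9 -1.5] t 8.57
```

View pics/w3.png

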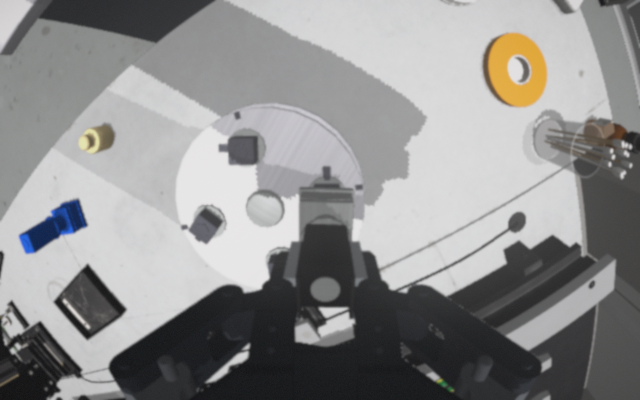

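C is visible at (207,225) with its pointer at (185,227), and A is under the key at (326,175). I'll measure C's angle.

```bash
python3 - <<'E'
from h import *
f=np.load('w3.npz'); o=dict(position=f['position'],ee_rot=f['ee_rot'])
H=heads(f,[(207,225),(243,150)])
d=onz('wrist',[(185,227)],.04,o)[0]-H[0]; print(np.degrees(np.arctan2(d[1],d[0])))
print('dot',onz('wrist',[[325,290]],.1646,o)-o['position'][:2])
E
```

```text
head [0.5074 0.049 ] [20.6 21. ] ang 23.1 z 0.0527 569
head [0.4707 0.1123] [20.6 20.7] ang -30.2 z 0.0528 758
-107.83846875132684
dot [[-0.00472855  0.00095848]]
```

C is at about 0.73 rad, as wanted. Next A, then on to B.

```bash
python3 -m crank '[[[1,-0.01,-0.03,-1.5,0,0,0],[1,0,0,-0.9,0,0,0],[1,0,0,-0.7,0,0,0],[1,0,0,-0.7,0,0,0],[1,0,0,0,0,0,0],[1,-0.05,-0.04,0,0,0,-9.2],[1,-0.05,-0.04,0,0,0,-9.2],[1,-0.05,-0.04,0,0,0,-9.2],[1,-0.05,-0.04,0,0,0,-9.2],[1,-0.04,-0.03,0,0,0,-9],[1,0,0,0,0,0,0],[1,0,0,0,0,0,0]]]'; python3 st.py A
python3 -m crank '[[[1,0.05,0.02,0,0,0,9],[1,0,0,1.2,0,0,0],[1,0,0,2,0,0,0],[1,-1.54,-0.87,0.6,0,0,9.2],[1,-1.54,-0.87,0,0,0,9.2],[1,-1.54,-0.87,0,0,0,9.2],[1,-1.54,-0.87,0,0,0,9.2],[1,0,0,0,0,0,0],[1,0,0,0,0,0,0]]]'; python3 st.py B:152
```

```text
clock: 10.12
position: [0.5358, 0.1454, 0.0894]
ee_rot: [0.6, 0.8, -0.0, 0.0]
ft_force: [-1.4, -0.8, -0.6]
grip_width: 0.251
grasp_force: 78.9
A yaw 106.3 tcp z 0.0894 key-head mm [0.3 0.1] tcp shift cm to be over head at None [-0.03 -0.01] tz [-0.32  0.44  0.03] F [-1.4 -0.8 -0.6] t 10.12
clock: 11.25
position: [0.4757, 0.1111, 0.1283]
ee_rot: [0.245, 0.97, 0.0, 0.001]
ft_force: [-0.6, -0.3, -1.7]
grip_width: 0.246
grasp_force: 78.8
B yaw 151.7 tcp z 0.1283 key-head mm [1.3 0.6] tcp shift cm to be over head at 152.0 [-0.12 -0.05] tz [ 0.01 -0.04  0.03] F [-0.6 -0.3 -1.7] t 11.25
```

```bash
python3 -m crank '[[[1,-0.12,-0.05,-1.6,0,0,0],[1,0,0,-0.9,0,0,0],[1,0,0,-0.7,0,0,0],[1,0,0,-0.7,0,0,0],[1,0,0,0,0,0,0],[1,-0.05,-0.04,0,0,0,-9.2],[1,-0.05,-0.04,0,0,0,-9.2],[1,-0.05,-0.04,0,0,0,-9.2],[1,-0.05,-0.04,0,0,0,-9.2],[1,-0.04,-0.03,0,0,0,-9],[1,0,0,0,0,0,0],[1,0,0,0,0,0,0]]]'; python3 st.py B
python3 -m crank '[[[1,0.05,0.02,0,0,0,9],[1,0,0,1.2,0,0,0],[1,0,0,2,0,0,0],[1,2.55,-0.62,0.6,0,0,9.2],[1,2.55,-0.62,0,0,0,9.2],[1,2.55,-0.62,0,0,0,9.2],[1,2.55,-0.62,0,0,0,9.2],[1,0,0,0,0,0,0],[1,0,0,0,0,0,0]]]'; python3 st.py D:152
```

```text
clock: 12.75
position: [0.4716, 0.1083, 0.0885]
ee_rot: [0.6, 0.8, 0.0, 0.0]
ft_force: [3.7, -1.5, -1.8]
grip_width: 0.248
grasp_force: 78.9
B yaw 106.3 tcp z 0.0885 key-head mm [-0.5 -0.4] tcp shift cm to be over head at None [0.05 0.04] tz [-0.39 -1.   -0.03] F [ 3.7 -1.5 -1.8] t 12.75
clock: 13.88
position: [0.5728, 0.0842, 0.1265]
ee_rot: [0.244, 0.97, 0.0, -0.001]
ft_force: [0.1, 0.7, -1.2]
grip_width: 0.247
grasp_force: 79.2
D yaw 151.8 tcp z 0.1265 key-head mm [-1.8  0.4] tcp shift cm to be over head at 152.0 [ 0.18 -0.03] tz [-0.06  0.04  0.  ] F [ 0.1  0.7 -1.2] t 13.88
```

```bash
python3 -m crank '[[[1,0.18,-0.03,-1.4,0,0,0],[1,0,0,-0.9,0,0,0],[1,0,0,-0.7,0,0,0],[1,0,0,-0.7,0,0,0],[1,0,0,0,0,0,0],[1,-0.05,-0.04,0,0,0,-9.2],[1,-0.05,-0.04,0,0,0,-9.2],[1,-0.05,-0.04,0,0,0,-9.2],[1,-0.05,-0.04,0,0,0,-9.2],[1,-0.04,-0.03,0,0,0,-9],[1,0,0,0,0,0,0],[1,0,0,0,0,0,0]]]'; python3 st.py D
python3 -m crank '[[[1,0.05,0.02,0,0,0,9],[1,0,0,1.2,0,0,0],[1,0,0,2,0,0,0],[1,-0.9,-3.1,1,0,0,0],[1,-0.9,-3.1,1,0,0,0],[1,0,0,0,0,0,0],[1,0,0,0,0,0,0]]]'; python3 st.py D:115
python3 - <<'E'
from h import *
o=manip.get_obs(); p,d=eyes.camera('wrist'); np.savez('w4.npz',p=p,d=d,position=o['position'],ee_rot=o['ee_rot']); cv2.imwrite('pics/w4.png',p[:,:,::-1])
E
```

```text
clock: 15.38
position: [0.5729, 0.0817, 0.0894]
ee_rot: [0.6, 0.8, -0.0, -0.0]
ft_force: [-0.3, 0.0, -1.3]
grip_width: 0.25
grasp_force: 79.3
D yaw 106.3 tcp z 0.0894 key-head mm [ 0.6 -0.3] tcp shift cm to be over head at None [-0.06  0.03] tz [-0.05  0.57  0.02] F [-0.3  0.  -1.3] t 15.38
clock: 16.25
position: [0.556, 0.0204, 0.1425]
ee_rot: [0.537, 0.844, 0.001, 0.001]
ft_force: [0.6, 0.9, -1.2]
grip_width: 0.248
grasp_force: 79.5
D yaw 115.1 tcp z 0.1425 key-head mm [-16.8 -61.7] tcp shift cm to be over head at 115.0 [1.68 6.17] tz [ 0.09 -0.02  0.  ] F [ 0.6  0.9 -1.2] t 16.25
```

View pics/w4.png

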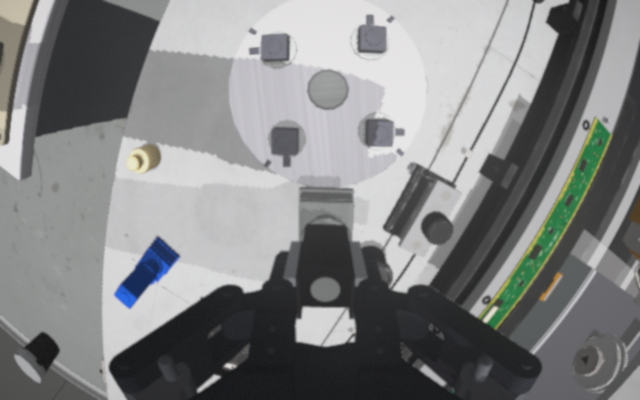

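The heads are at (372,39), (275,47), (285,141) and (379,132), and each pointer stands about 45° short of its tick. I'll measure the angles.

```bash
python3 - <<'E'
from h import *
f=np.load('w4.npz')
for n,c in zip('ABCD',[(372,39),(275,47),(285,141),(379,132)]): print(n); heads(f,[c])
E
```

```text
A
head [0.5346 0.1489] [20.5 20.4] ang 23.1 z 0.0529 703
B
head [0.4712 0.1124] [20.4 20.6] ang 24.4 z 0.0528 704
C
head [0.5079 0.0487] [20.5 20.2] ang 21.9 z 0.0528 687
D
head [0.5712 0.0857] [20.2 20.1] ang 26.0 z 0.0528 699
```

All four are at 0.68–0.76 rad, so pass 1 is good. Pass 2 starts with C.

```bash
python3 -m crank '[[[1,-1.55,0.84,-0.5,0,0,-0.5],[1,-1.55,0.84,-0.5,0,0,-0.5],[1,-1.57,0.83,-0.5,0,0,0],[1,0,0,0,0,0,0],[1,0,0,0,0,0,0]]]'; python3 st.py C:114
```

```text
clock: 16.92
position: [0.5096, 0.0451, 0.1267]
ee_rot: [0.544, 0.839, 0.0, 0.0]
ft_force: [0.8, -0.6, -1.1]
grip_width: 0.245
grasp_force: 79.3
C yaw 114.1 tcp z 0.1267 key-head mm [ 0.3 -0.3] tcp shift cm to be over head at 114.0 [-0.03  0.03] tz [-0.03 -0.01  0.02] F [ 0.8 -0.6 -1.1] t 16.93
```

```bash
python3 -m crank '[[[1,-0.03,0.03,-1.4,0,0,0],[1,0,0,-0.9,0,0,0],[1,0,0,-0.7,0,0,0],[1,0,0,-0.7,0,0,0],[1,0,0,0,0,0,0],[1,-0.06,-0.02,0,0,0,-9],[1,-0.06,-0.02,0,0,0,-9],[1,-0.06,0,0,0,0,-9],[1,-0.06,0,0,0,0,-9],[1,-0.06,0.02,0,0,0,-9],[1,0,0,0,0,0,0]]]'; python3 st.py C;  python3 -m crank '[[[1,-0.02,0.01,0,0,0,-3],[1,0,0,0,0,0,-3],[1,0,0,0,0,0,0]]]'; python3 st.py C
```

```text
clock: 18.3
position: [0.5056, 0.045, 0.0896]
ee_rot: [0.823, 0.568, 0.0, 0.0]
ft_force: [-1.0, -0.0, -1.7]
grip_width: 0.244
grasp_force: 79.3
C yaw 69.2 tcp z 0.0896 key-head mm [-0.7 -0.3] tcp shift cm to be over head at None [0.07 0.03] tz [-0.07  0.14  0.01] F [-1.  -0.  -1.7] t 18.3
clock: 18.68
position: [0.5052, 0.0452, 0.0895]
ee_rot: [0.851, 0.525, -0.0, 0.0]
ft_force: [-2.2, -0.0, 0.7]
grip_width: 0.24
grasp_force: 79.1
C yaw 63.4 tcp z 0.0895 key-head mm [-0.8 -0.3] tcp shift cm to be over head at None [0.08 0.03] tz [-0.04  0.65  0.34] F [-2.2 -0.   0.7] t 18.68
```

The torque jumped to 0.34 N m at yaw 63°, so that is the stop. Back off, lift, and on to A.

```bash
python3 -m crank '[[[1,0.08,0,0,0,0,10],[1,0,0,1.2,0,0,0],[1,0,0,2,0,0,0],[1,0.6,2.01,0.6,0,0,8],[1,0.6,2.01,0,0,0,8],[1,0.6,2.01,0,0,0,8],[1,0.6,2.01,0,0,0,8],[1,0.6,2.01,0,0,0,8],[1,0,0,0,0,0,0],[1,0,0,0,0,0,0]]]'; python3 st.py A:114
```

```text
clock: 19.92
position: [0.5363, 0.1448, 0.1277]
ee_rot: [0.553, 0.833, -0.0, 0.0]
ft_force: [-0.2, -0.2, -2.4]
grip_width: 0.248
grasp_force: 79.2
A yaw 112.9 tcp z 0.1277 key-head mm [ 0.4 -0.6] tcp shift cm to be over head at 114.0 [-0.03  0.06] tz [ 0.01 -0.02  0.  ] F [-0.2 -0.2 -2.4] t 19.93
```

```bash
python3 -m crank '[[[1,-0.03,0.06,-1.5,0,0,0],[1,0,0,-0.9,0,0,0],[1,0,0,-0.7,0,0,0],[1,0,0,-0.7,0,0,0],[1,0,0,0,0,0,0],[1,-0.06,-0.02,0,0,0,-9],[1,-0.06,-0.02,0,0,0,-9],[1,-0.06,0,0,0,0,-9],[1,-0.06,0,0,0,0,-9],[1,-0.06,0.02,0,0,0,-9],[1,0,0,0,0,0,-2.5],[1,0,0.01,0,0,0,-2.5],[1,0,0,0,0,0,0]]]'; python3 st.py A
```

```text
clock: 21.55
position: [0.5319, 0.1459, 0.0892]
ee_rot: [0.852, 0.524, -0.001, -0.0]
ft_force: [-6.2, -0.7, 0.3]
grip_width: 0.251
grasp_force: 79.1
A yaw 63.2 tcp z 0.0892 key-head mm [-0.7  0.4] tcp shift cm to be over head at None [ 0.07 -0.04] tz [-0.46  1.44  0.3 ] F [-6.2 -0.7  0.3] t 21.55
```

```bash
python3 -m crank '[[[1,0.08,0,0,0,0,10],[1,0,0,1.2,0,0,0],[1,0,0,2,0,0,0],[1,-1.2,-0.74,0.6,0,0,8],[1,-1.2,-0.74,0,0,0,8],[1,-1.2,-0.74,0,0,0,8],[1,-1.2,-0.74,0,0,0,8],[1,-1.2,-0.74,0,0,0,8],[1,0,0,0,0,0,0],[1,0,0,0,0,0,0]]]'; python3 st.py B:114
```

```text
clock: 22.8
position: [0.4745, 0.1095, 0.1281]
ee_rot: [0.553, 0.833, 0.001, 0.001]
ft_force: [1.2, 0.3, -1.8]
grip_width: 0.244
grasp_force: 79.3
B yaw 112.9 tcp z 0.1281 key-head mm [2.  0.7] tcp shift cm to be over head at 114.0 [-0.19 -0.06] tz [-0.02  0.01 -0.04] F [ 1.2  0.3 -1.8] t 22.8
```

```bash
python3 -m crank '[[[1,-0.19,-0.06,-1.5,0,0,0],[1,0,0,-0.9,0,0,0],[1,0,0,-0.7,0,0,0],[1,0,0,-0.7,0,0,0],[1,0,0,0,0,0,0],[1,-0.06,-0.02,0,0,0,-9],[1,-0.06,-0.02,0,0,0,-9],[1,-0.06,0,0,0,0,-9],[1,-0.06,0,0,0,0,-9],[1,-0.06,0.02,0,0,0,-9],[1,0,0,0,0,0,-2.5],[1,0,0.01,0,0,0,-2.5],[1,0,0,0,0,0,0]]]'; python3 st.py B
```

```text
clock: 24.42
position: [0.4682, 0.1087, 0.0894]
ee_rot: [0.852, 0.524, -0.0, -0.0]
ft_force: [-4.2, 1.3, 0.9]
grip_width: 0.247
grasp_force: 79.1
B yaw 63.2 tcp z 0.0894 key-head mm [-1.  -0.2] tcp shift cm to be over head at None [0.1  0.02] tz [0.21 1.03 0.35] F [-4.2  1.3  0.9] t 24.43
```

```bash
python3 -m crank '[[[1,0.08,0,0,0,0,10],[1,0,0,1.2,0,0,0],[1,0,0,2,0,0,0],[1,2.1,-0.53,0.6,0,0,8],[1,2.1,-0.53,0,0,0,8],[1,2.1,-0.53,0,0,0,8],[1,2.1,-0.53,0,0,0,8],[1,2.1,-0.53,0,0,0,8],[1,0,0,0,0,0,0],[1,0,0,0,0,0,0]]]'; python3 st.py D:114
```

```text
clock: 25.68
position: [0.5743, 0.0821, 0.1278]
ee_rot: [0.553, 0.833, 0.0, -0.0]
ft_force: [-0.1, 0.3, -1.9]
grip_width: 0.25
grasp_force: 79.3
D yaw 112.9 tcp z 0.1278 key-head mm [1.6 0. ] tcp shift cm to be over head at 114.0 [-0.15  0.  ] tz [0.05 0.02 0.  ] F [-0.1  0.3 -1.9] t 25.68
```

```bash
python3 -m crank '[[[1,-0.15,0,-1.5,0,0,0],[1,0,0,-0.9,0,0,0],[1,0,0,-0.7,0,0,0],[1,0,0,-0.7,0,0,0],[1,0,0,0,0,0,0],[1,-0.06,-0.02,0,0,0,-9],[1,-0.06,-0.02,0,0,0,-9],[1,-0.06,0,0,0,0,-9],[1,-0.06,0,0,0,0,-9],[1,-0.06,0.02,0,0,0,-9],[1,0,0,0,0,0,-2.5],[1,0,0.01,0,0,0,-2.5],[1,0,0,0,0,0,0]]]'; python3 st.py D
```

```text
clock: 27.3
position: [0.569, 0.0822, 0.0892]
ee_rot: [0.852, 0.524, -0.001, -0.0]
ft_force: [-5.9, 0.8, 0.6]
grip_width: 0.249
grasp_force: 79.1
D yaw 63.2 tcp z 0.0892 key-head mm [-0.5  0. ] tcp shift cm to be over head at None [ 0.05 -0.  ] tz [0.14 1.51 0.35] F [-5.9  0.8  0.6] t 27.3
```

```bash
python3 -m crank '[[[1,0.08,0,0,0,0,10],[1,0,0,1.2,0,0,0],[1,0,0,2.2,0,0,0],[1,-1.6,-2.1,1,0,0,4],[1,-1.7,-2.1,1,0,0,4],[1,-1.7,-2.1,0,0,0,4],[1,0,0,0,0,0,0],[1,0,0,0,0,0,0]]]'; python3 st.py D
python3 - <<'E'
from h import *
o=manip.get_obs(); p,d=eyes.camera('wrist'); np.savez('w5.npz',p=p,d=d,position=o['position'],ee_rot=o['ee_rot']); cv2.imwrite('pics/w5.png',p[:,:,::-1])
f=np.load('w5.npz')
for n,c in zip('ABCD',[(330,34),(252,92),(308,165),(385,113)]): print(n); heads(f,[c])
E
```

```text
clock: 28.3
position: [0.5215, 0.0193, 0.1442]
ee_rot: [0.737, 0.675, 0.001, 0.0]
ft_force: [0.0, 1.0, -1.9]
grip_width: 0.246
grasp_force: 79.4
D yaw 85.0 tcp z 0.1442 key-head mm [-49.3 -62.5] tcp shift cm to be over head at None [4.93 6.25] tz [0.01 0.01 0.05] F [ 0.   1.  -1.9] t 28.3
A
head [0.5342 0.1489] [20.7 20.2] ang -15.0 z 0.0528 707
B
head [0.4711 0.1123] [20.2 20.7] ang -15.7 z 0.0528 673
C
head [0.5077 0.0489] [20.7 20.3] ang -12.9 z 0.0528 675
D
head [0.5708 0.0857] [20.4 20.6] ang -14.5 z 0.0529 674
```

View pics/w5.png

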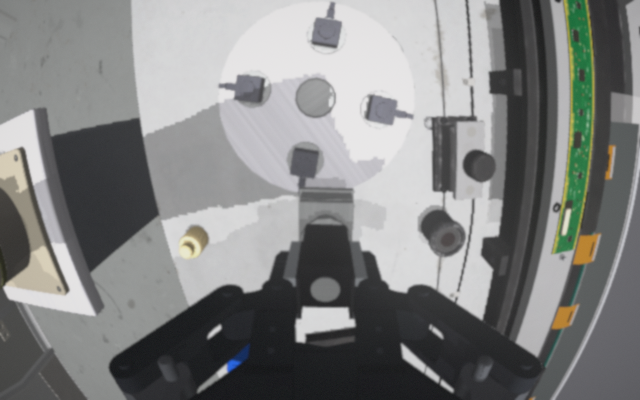

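All pointers stand at their ticks (angles -13° to -16°, tight is -15°). Now back to the tray.

```bash
python3 -m crank '[[[1,-0.06,-3.8,0,0,0,0],[1,-0.06,-3.8,0,0,0,0],[1,-0.06,-3.8,0,0,0,0],[1,-0.06,-3.8,0,0,0,0],[1,-0.06,-3.8,0,0,0,0],[1,-0.05,-3.8,0,0,0,0],[1,0,0,0,0,0,0],[1,0,0,-3,0,0,0],[1,0,0,-2,0,0,0],[1,0,0,0,0,0,0],[1,0,0,0,0,0,0]]]'; python3 st.py C
```

```text
clock: 29.72
position: [0.5183, -0.2085, 0.0942]
ee_rot: [0.736, 0.677, 0.0, 0.0]
ft_force: [-0.4, -1.0, -1.7]
grip_width: 0.245
grasp_force: 79.2
C yaw 85.2 tcp z 0.0942 key-head mm [  10.9 -253.7] tcp shift cm to be over head at None [-1.09 25.37] tz [-0.03  0.01 -0.04] F [-0.4 -1.  -1.7] t 29.73
```

```bash
python3 -m crank '[[[1,0,0,-2,0,0,0],[1,0,0,-1.2,0,0,0],[1,0,0,-0.6,0,0,0],[1,0,0,-0.2,0,0,0],[1,0,0,0,0,0,0],[1,0,0,0,0,0,0]]]'; python3 st.py
```

```text
clock: 30.48
position: [0.5177, -0.2093, 0.0538]
ee_rot: [0.737, 0.676, 0.0, 0.0]
ft_force: [-0.7, -1.1, -1.2]
grip_width: 0.246
grasp_force: 79.3
```

```bash
python3 -m crank '[[[1,0,0,-0.08,0,0,0],[1,0,0,-0.05,0,0,0],[1,0,0,0,0,0,0]]]'
```

```text
clock: 30.85
position: [0.5177, -0.2094, 0.0528]
ee_rot: [0.737, 0.676, 0.0, 0.0]
ft_force: [-2.6, 0.3, 5.6]
grip_width: 0.246
grasp_force: 80.4
```

Contact at the grasp height (5.6 N). I'll open slowly, then rise.

```bash
python3 -m crank '[[[2.3,0,0,0,0,0,0],[2.6,0,0,0,0,0,0],[3,0,0,0,0,0,0],[3.5,0,0,0,0,0,0],[4.2,0,0,0,0,0,0],[5,0,0,0,0,0,0],[5,0,0,0,0,0,0]]]' 20; python3 -m crank '[[[5,0,0,1.5,0,0,0],[5,0,0,3,0,0,0],[5,0,0,4,0,0,0],[5,0,0,4,0,0,0],[5,0,0,4,0,0,0],[5,0,0,0,0,0,0],[5,0,0,0,0,0,0]]]'
python3 - <<'E'
from h import *
o=manip.get_obs(); p,d=eyes.camera('wrist')
c,uv=cloud(d,o,(290,130,375,245)); k=(c[:,2]>.08)&(c[:,2]<.1); print(k.sum(),rect(c[k,:2]),np.median(c[k,2]))
cv2.imwrite('pics/w6.png',p[:,:,::-1])
E
```

```text
clock: 31.72
position: [0.5174, -0.2092, 0.052]
ee_rot: [0.737, 0.676, 0.0, 0.0]
ft_force: [-0.5, 0.5, -0.6]
grip_width: 0.586
grasp_force: 0.0
clock: 32.6
position: [0.5172, -0.2092, 0.2173]
ee_rot: [0.737, 0.676, 0.0, 0.0]
ft_force: [-0.4, 0.2, 0.8]
grip_width: 0.587
grasp_force: 0.0
617 (array([ 0.51837396, -0.20452888]), (22.24762535095215, 22.07111358642578), -5.946937561035156) 0.08952658369862476
```

View pics/w6.png

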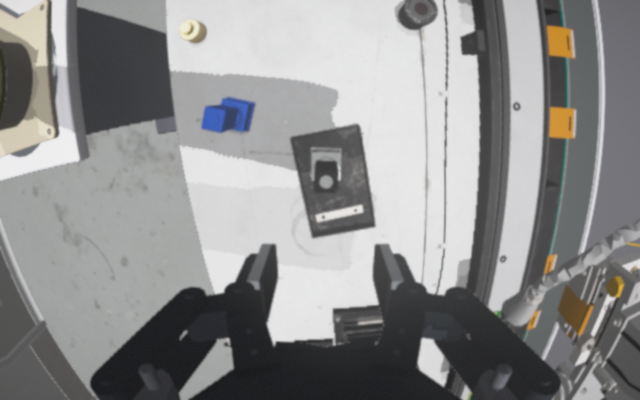

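The key stands upright in the tray at (326,181), with its top at z 0.0895. The spare tip at (340,214) is untouched. Handing in.

```bash
python3 -c "from workcell import job; print(job.hand_in())"
```

```text
the job is handed in; nothing more can be done
None
```

I tightened all four screws crosswise in two passes with the black-gripped key. By the last wrist view and the jump in torque at each stop, all four pointers are at their ticks. The key stands upright in the tray again, and I handed the job in at about 33 s; no verdict came back.

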